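Unlock the spring drawer of the lock box on the wardrobe shelf

ROBOT

A 6-joint arm with a two-finger parallel gripper is mounted at the origin on the work surface. World frame = base frame: x ahead of the robot, y to its left, z up, the work surface at z = 0. Lengths are in m, angles in rad, forces in N, time in s.
With the tool pointing down it reaches from about 0.375 to 0.9 m from the base axis. Payload 3.1 kg.
Tool frame: the origin (TCP) lies where the fingers leave the gripper's body, on its centre line; the fingertips stand 73 mm ahead of it and the grasp point (between the pads) lies 54 mm ahead of it; z points along the fingers, y is the line along which they close (so a half turn about z gives the same grasp; the last joint's range is limited). The gripper opens to 85 mm and grips with 20 to 120 N. Pads are 22 mm wide; open, the fingers measure 114 mm over their backs; the gripper's body (76 mm by 85 mm) begins 54 mm behind the grasp point. The pads swing forward as they close: fully open they stand 13 mm farther back than shut.
Start: joints at [-1.514, 0.527, 1.433, -0, 1.181, -0.178], TCP at [0.145, -0.608, 0.304] pointing down, gripper open.
Joint ranges: [-3.08, 3.08], [-0.75, 2.2], [0.22, 2.44], [-1.43, 4.57], [0, 2.65], [-2.85, 2.85]. Speed limits (rad/s): [2.79, 2.79, 3.14, 3.14, 3.14, 3.14].

INTERFACE

Orientations are given as a unit quaternion [x, y, z, w].
In Python, from station import manip gives the robot as it stands.
- The arm moves only by the tool step_arm, never from a script. Its argument "moves" is one flat list of numbers, 5 for each row, row after row: the opening, from 0 (shut) to 1 (fully open), then the shift along the world's x, y, z scaled (see below), then the turn about the world's z scaled (see below). In form: [fingers, x, y, z, yaw, fingers, x, y, z, yaw, ...]. A call has 1 to 12 rows; each row is the pose to reach, as a shift and turn from the pose commanded when the call began, turning the shorter way round; what a row does not reach only later rows make up. The controller multiplies each number of a shift by 200 mm and each number of a turn by pi rad. A row lasts 1/8 s, in which the tool goes at most 62.5 mm and 10.7 degrees, less where a joint would pass 70% of its speed; a pose out of reach is approached as far as the arm can. A call with a number of a shift or a turn outside -1 to 1 is refused whole. A call with a gripper value outside its range is refused whole. The fingers move at their own pace and stop on an object; "grip_force" is the grip in N (left out, the last holds). Time passes only in rows, so rows that repeat a pose let the fingers close. It gives the time, the measured TCP pose, the force, the opening and the grip force at its end, in the units of the state.
- manip.sense(): the state, without advancing time (a new reading comes with each control period).
- manip.snapshot(name): name is "scene" or "side" or "wrist"; returns a dict with "color" (384x512x3 uint8, blue, green, red), "z_map" (384x512 float32, m along the optical axis (not along the pixel's ray), 0 where there is no reading), "fovy" (degrees; the focal length in pixels is half the picture's height over the tangent of half this angle, whatever the lens; pixels are square), "cx", "cy" (the principal point, pixels), "R" (3x3) and "t" (3): a world point X has camera coordinates R X + t; the wrist camera has in their place "mount" (4x4, takes a point from camera to tool coordinates, whose origin is the TCP and whose axes are the flange's). Camera axes: x right, y down, z forward; pixel columns grow to the right and rows downward; lengths in m; the calibration is good to about 2 mm. A picture is of the moment at which its call begins: read the wrist's pose just before it.
- manip.sign_off(): hands the job in; it is judged then, once.
The state is a dict: "t": time; "q": joint angles; "qd": joint speeds; "tau": joint torques, N m; "tcp_pos": TCP position; "tool_rot": TCP orientation; "force": force on the tool from outside, world axes, zero at the start; "ft_torque": the same for the moment, N m; "finger_gap": opening from 0.0 (shut) to 1.0 (fully open); "gripper_force": force on a finger pad.
Only numpy, scipy, OpenCV 4.12 (cv2) and the standard library are available. Lean on these libraries where they do the work, as an engineer would, in place of code of your own. Each camera call takes 0.05 s, during which the arm holds its last target. There are 200 camera calls.

TASK

Take the key with the square head out of the perforated panel, put it into the lock in the top of the grey steel box, push it fully home and turn it clockwise until the drawer springs open. Leave the key standing in the lock and let go of it; leave the round-headed key, the glass vase and the bottle opener where they are.

Things in the scene. Friction and masses are not known exactly. Their poses are not given: they have to be found in the camera images.
- key_bow (a point): Key to use, bare steel, standing upright, head up, in one of the panel's two key holes, either one. Point: centre of its head, a square block 30 wide (its x), 10 thick (its y; grip across this), 30 high (its z, up). Stem below it, diameter 9; its collar, diameter 16, 26 to 29 below the point, rests on the panel. Lift it 30 straight up to free it. About 70 g.
- key_tip (a point): Lower end of the same key, 59 below key_bow: the end of a flat tongue 8 wide (along the key's x), 4 thick (its y) and 11 long, which ends above in the round stem's bevelled shoulder. A half turn of the key makes no difference.
- spare_bow (a point): The other key, which does not fit: the same but for a round disc head, diameter 30, 10 thick (its y), and a round tip. Stands in the panel's other hole. Point at the centre of its head.
- pegpanel: White perforated plastic panel 150 (x) x 200 (y), fixed, on two wooden battens, top 36 above the shelf; origin under its centre. Key holes at x -30, y +50 and -50. Three steel pegs, diameter 8, stand 45 up from it at x +55, y -70, 0, 70. Other perforations are only small.
- lockbox: Grey steel box 160 (x) x 200 (y) x 100 high, fixed, drawer front to its -x, lock in its top; origin under its centre. Keep 45 free in front for the drawer. Panel and box may stand either way round, left or right.
- lock_mouth (a point): Middle of the keyhole's rim: a round bore, diameter 10.6, in a 50 x 50 steel plate flush with the box's top, at x -30, y +35 from the box's origin, 100 above the shelf; axes as the box's. The key is home when its tip is 27 deep, key_bow 32 above this point and its collar 3 above the plate.
- lock_plug (a point): Bottom of the bore, 16 below lock_mouth; axes as the box's: top of a turning plug with a slot 9.8 x 5.8 for the tongue. The slot's direction is not measured: from 0.5 rad counter-clockwise to 0.2 rad clockwise (from above) of x. Feel for it: the tongue rests on the plug until within 0.15 rad, then sinks. From 4 below this point a spring of 3 to 4 N pushes back.
- cash_drawer (a joint): Drawer opening, m: 0 shut (up to 0.003 while locked), 0.04 full out; a 1 N spring opens it once freed. Only with the key pressed home does the plug turn more than 0.4 rad clockwise of the box's x; it resists with 0.06 N m, frees the drawer at 0.75 and stops at 1.15 rad; the key has up to 0.25 rad of play in it. It stays where turned; the key may rise 1 mm when let go.
- vase: Small glass vase, 110 high, widest diameter 60, standing between panel and box; origin under its base.
- opener: Steel bottle opener, 112 long, 36 wide, 5 thick, lying along the back edge of the box's top; origin under its middle.

How it is judged:
On the way, in this order (a step that is already met when the one before it is completed fails the run):
1. the square-headed key is lifted clear of the panel (height (world z) of key_bow above 0.145 m), for 0.1 s.
2. the key is fully home in the lock, the drawer still shut (z of key_bow in the frame of lock_mouth below 0.034 m and horizontal distance between key_bow and lock_mouth below 0.007 m and angle between key_bow's own z axis and vertical below 0.15 rad and value of joint cash_drawer below 0.008 m), for 0.1 s.
3. the drawer springs open with the key in the lock (value of joint cash_drawer above 0.025 m and z of key_bow in the frame of lock_mouth below 0.037 m), for 0.1 s.
At the end, for the whole second after the job is handed in: The drawer stands at least 25 mm open; the square-headed key stands upright (within 0.2 rad) in the lock, its head's centre less than 37 mm above and within 10 mm of the keyhole; the round-headed key still stands in the panel (all of step 3 and horizontal distance between key_bow and lock_mouth below 0.01 m and angle between key_bow's own z axis and vertical below 0.2 rad and horizontal distance between spare_bow and pegpanel below 0.1 m and height (world z) of spare_bow below 0.075 m); the robot touches nothing.
It fails at once if the round-headed key is taken out or pushed about (distance of spare_bow from where it was at the start of the episode above 0.02 m).
It fails at once if the vase is tipped or pushed (angle between vase's own z axis and vertical above 0.4 rad or distance of vase from where it was at the start of the episode above 0.03 m).
It fails at once if the bottle opener is pushed about (distance of opener from where it was at the start of the episode above 0.03 m).
It also fails if it takes over 64 s, if anything falls off the work surface, if the arm or the gripper's body presses on something with over 40 N, if the wrist force passes 120 N, or if a joint passes its speed limit or range.

## Working session

There is one attempt and no reset: what is moved stays moved. The work goes in short steps, Python scripts to look and compute and a tool call to move; the robot and the scene stay as the last step left them, time stands still between calls to the robot, and variables do not carry over. Pictures are saved under pics/ and viewed, at most 10 in all, crops included, and the job is handed in when it is done.

Besides the shell and the picture viewer there is one more tool, called after ">>>" as name(argument=value, ...) on one line, values as JSON. step_arm: Moves the arm, as the interface text tells. Its arguments: {"type":"object","properties":{"moves":{"type":"array","items":{"type":"number"}},"grip_force":{"type":"number"}},"required":["moves"]}

```bash
mkdir -p pics; cat > h.py <<'E'
import numpy as np, cv2
from scipy.spatial.transform import Rotation as Ro
from station import manip
def snap(n):
    s=manip.sense(); d=manip.snapshot(n)
    f=d["color"].shape[0]/2/np.tan(np.radians(d["fovy"])/2)
    if n=="wrist":
        T=np.eye(4);T[:3,:3]=Ro.from_quat(s["tool_rot"]).as_matrix();T[:3,3]=s["tcp_pos"]
        M=T@np.array(d["mount"])
    else:
        M=np.eye(4);R=np.array(d["R"]);M[:3,:3]=R.T;M[:3,3]=-R.T@np.array(d["t"])
    z=d["z_map"];v,u=np.indices(z.shape)
    P=np.stack([(u-d["cx"])/f*z,(v-d["cy"])/f*z,z],-1)@M[:3,:3].T+M[:3,3]
    P[z==0]=np.nan
    return d,P,M,f,s
def ray(d,M,f,u,v,h):
    r=M[:3,:3]@np.array([(u-d["cx"])/f,(v-d["cy"])/f,1]);return M[:3,3]+r*(h-M[2,3])/r[2]
E
python3 - <<'E'
from h import *
for n in("scene","side"):
    d,P,M,f,s=snap(n); cv2.imwrite(f"pics/{n}1.png",d["color"]); np.savez(f"{n}1.npz",P=P,M=M,f=f,cx=d["cx"],cy=d["cy"],c=d["color"]); print(M[:3,3],M[:3,2])
print(manip.sense())
E
```

```text
[0.87031425 0.49383435 0.51007956] [-0.44575838 -0.67238417 -0.59093062]
[ 0.35222184 -0.60101962  0.58624996] [ 0.273574    0.7486355  -0.60390575]
{'t': 0.1, 'q': array([-1.51452282e+00,  5.28387061e-01,  1.43377505e+00, -2.40023679e-05,
        1.18142229e+00, -1.78521710e-01]), 'qd': array([-0.00076834, -0.00166787, -0.00164355, -0.0011509 , -0.00034631,
        0.0005375 ]), 'tau': array([-2.14757756e-04, -4.43304598e+01, -1.78586805e+01, -1.36692361e-04,
        3.88430228e-03,  2.01822439e-05]), 'tcp_pos': array([ 0.14538385, -0.60733256,  0.30302255]), 'tool_rot': array([ 9.93115784e-01,  1.17132604e-01,  4.97565090e-05, -9.94693635e-04]), 'force': array([0.29837296, 0.30328375, 0.18474701]), 'ft_torque': array([-0.03041167,  0.01118195,  0.0436594 ]), 'gripper_force': 0.0, 'finger_gap': 1.0013664733081968}
```

View pics/scene1.png

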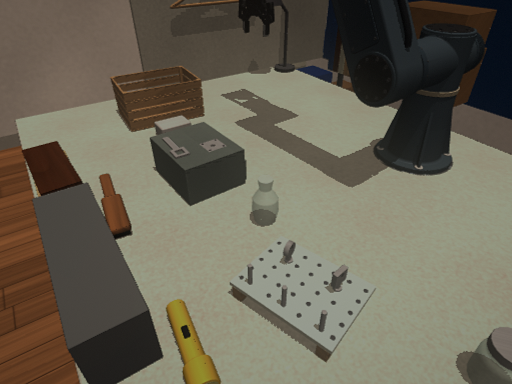

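View pics/side1.png

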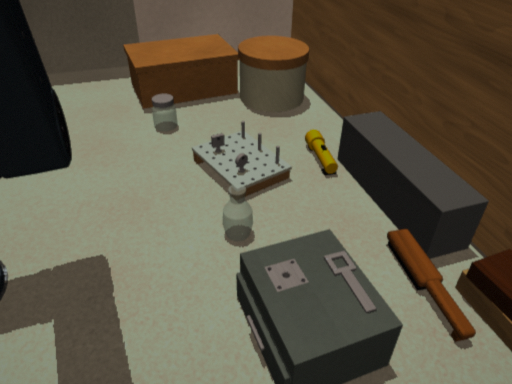

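The scene view shows keys at about (289,250) and (339,276), with the panel pegs on the far side from the robot. The side view shows the keyhole at (286,275), the opener at (350,280) and the vase at (238,215).

```bash
python3 - <<'E'
from h import *
for n in("scene","side"):
    k=np.load(n+"1.npz");P=k["P"];M=k["M"];f=float(k["f"]);d=dict(cx=k["cx"],cy=k["cy"])
    pl=P.reshape(-1,3)
    boxes={}
    ok=~np.isnan(P[...,2])
    reg={"scene":{"panel":(225,235,380,360),"box":(150,110,250,200)},"side":{"panel":(190,115,295,200),"box":(235,230,410,384)}}[n]
    for nm,(a,b,c,e) in reg.items():
        h=.036 if nm=="panel" else .1
        Q=P[b:e,a:c].reshape(-1,3);Q=Q[abs(Q[:,2]-h)<.006]
        r=cv2.minAreaRect((Q[:,:2]*1000).astype(np.float32));print(n,nm,len(Q),np.median(Q[:,2]),r)
        if nm=="panel":
            K=P[b:e,a:c];m=(K[...,2]>.068);nl,L,st,ce=cv2.connectedComponentsWithStats(m.astype(np.uint8))
            for i in range(1,nl):
                if st[i,4]>8:
                    q=K[L==i];print("  blob",st[i]+np.array([a,b,0,0,0]),q.mean(0).round(4),q.min(0).round(3),q.max(0).round(3))
    if n=="side":
        print("mouth",ray(d,M,f,286,275,.1)); Q=P[180:245,215:260].reshape(-1,3);Q=Q[Q[:,2]>.06];print("vase",np.nanmedian(Q,0),np.nanmax(Q,0))
k=np.load("scene1.npz")["c"][225:315,250:370];k2=np.load("side1.npz")["c"][120:190,190:290]
cv2.imwrite("pics/c1.png",np.hstack([cv2.resize(k,(500,375),interpolation=2),cv2.resize(k2,(300,375),interpolation=2)]))
E
```

```text
scene panel 8015 0.035529013933709164 ((591.8802490234375, 211.9995880126953), (152.47315979003906, 200.88467407226562), 16.858800888061523)
  blob [284 240  12  13  91] [0.5812 0.1586 0.0752] [0.565 0.148 0.068] [0.592 0.166 0.08 ]
  blob [248 264   5   9  39] [0.6658 0.163  0.0764] [0.661 0.158 0.068] [0.669 0.166 0.082]
  blob [332 265  16  17 145] [0.551  0.2532 0.0768] [0.534 0.245 0.068] [0.564 0.259 0.081]
  blob [282 285   6  10  42] [0.6458 0.2294 0.0765] [0.641 0.225 0.069] [0.649 0.233 0.081]
  blob [321 310   6  10  48] [0.6256 0.2962 0.0765] [0.62  0.292 0.068] [0.629 0.299 0.081]
scene box 2583 0.09918797362202147 ((568.2608642578125, -241.4111785888672), (161.52920532226562, 204.71340942382812), 2.924201250076294)
side panel 2872 0.03758993870562549 ((592.492919921875, 208.02072143554688), (152.48892211914062, 205.53614807128906), 16.83988380432129)
  blob [242 120   3   7  20] [0.6248 0.289  0.077 ] [0.622 0.286 0.068] [0.628 0.296 0.084]
  blob [258 132   4   7  25] [0.6451 0.2231 0.0765] [0.641 0.22  0.069] [0.65  0.227 0.084]
  blob [211 133  14   9  92] [0.5482 0.2445 0.0765] [0.534 0.239 0.068] [0.564 0.255 0.083]
  blob [276 145   4   8  27] [0.6649 0.1556 0.0766] [0.662 0.152 0.069] [0.669 0.162 0.083]
  blob [235 153  13   9  77] [0.5765 0.1484 0.0754] [0.563 0.141 0.068] [0.592 0.156 0.081]
  blob [228 184  18  16 252] [ 0.5218 -0.0079  0.1078] [ 0.506 -0.02   0.08 ] [0.54  0.014 0.113]
side box 12326 0.10129806488007626 ((568.4597778320312, -246.33143615722656), (161.49293518066406, 202.2931365966797), 2.7429232597351074)
mouth [ 0.53663143 -0.21379105  0.1       ]
vase [ 0.51945953 -0.01523085  0.08014494] [0.54934138 0.01362735 0.11342996]
```

View pics/c1.png

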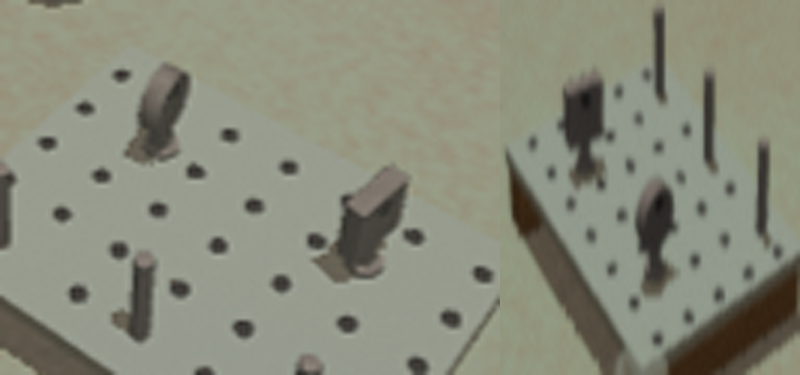

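>>> step_arm(moves=[1,1,1,0,0,1,1,1,0,0,1,1,1,0,0,1,1,1,0,0,1,1,1,0,0])

```text
t: 0.72
tcp_pos: [0.3469, -0.4049, 0.3035]
tool_rot: [0.993, 0.118, -0.0, -0.001]
force: [-0.9, -0.7, -0.1]
finger_gap: 0.999
gripper_force: 0.0
```

>>> step_arm(moves=[0.5,0.9,0.9,0,0,0.5,0.9,0.9,0,0,0.5,0.9,0.9,0,0,0.5,0.9,0.9,0,0,0.5,0.9,0.9,0,0,0.5,0.9,0.9,0,0])

```text
t: 1.48
tcp_pos: [0.5252, -0.2275, 0.3034]
tool_rot: [0.993, 0.118, -0.001, -0.0]
force: [-0.2, -1.0, -0.3]
finger_gap: 0.502
gripper_force: 0.0
```

```bash
python3 - <<'E'
from h import *
d,P,M,f,s=snap("wrist");c=d["color"];cv2.imwrite("pics/w1.png",c);np.savez("w1.npz",P=P,M=M,f=f,cx=d["cx"],cy=d["cy"],c=c)
print(s["tcp_pos"],M[:3,3],M[:3,2],s["t"],s["force"])
p=M[:3,:3].T@(np.array([.537,-.211,.1])-M[:3,3]);print(p[:2]/p[2]*f+[d["cx"],d["cy"]])
E
```

```text
[ 0.52522823 -0.22746718  0.30344236] [ 0.60703878 -0.20850898  0.37437686] [-0.3149554  -0.07604519 -0.94605508] 1.475 [-0.22447129 -0.95328871 -0.31337729]
[242.20098315 170.27351153]
```

View pics/w1.png

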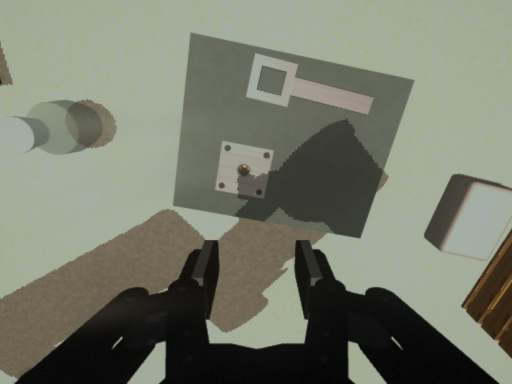

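The keyhole is at about (243.5,169.5), with the plate corners and the edges of the box top clearly seen and the opener at the back.

```bash
python3 - <<'E'
from h import *
k=np.load("w1.npz");P=k["P"];M=k["M"];f=float(k["f"]);d=dict(cx=k["cx"],cy=k["cy"]);c=k["c"]
m=(abs(P[...,2]-.1)<.008)
m[235:]=0
nl,L,st,ce=cv2.connectedComponentsWithStats(m.astype(np.uint8));i=1+st[1:,4].argmax()
Q=P[L==i];r=cv2.minAreaRect((Q[:,:2]*1000).astype(np.float32));print(np.median(Q[:,2]),r)
g=cv2.cvtColor(c,cv2.COLOR_BGR2GRAY);R=c[155:185,230:258].astype(int);
hs=cv2.cvtColor(c,cv2.COLOR_BGR2HSV)[155:185,230:258]
dark=g[155:185,230:258]<95
print(g[160:180,234:254])
for u,v in((243.5,169.5),(222,142),(270.5,149.5),(266,198),(216,191.5)):print(u,v,ray(d,M,f,u,v,.1))
E
```

```text
0.10109451687116935 ((569.2962036132812, -245.6778564453125), (160.41029357910156, 201.07005310058594), 2.8251523971557617)
[[158 158 158 157 158 158 156 159 157 159 158 159 158 158 158 158 158 159
  159 158]
 [159 158 158 158 157 155 159 157 158 159 158 158 159 157 158 159 159 158
  158 158]
 [161 160 159 159 159 159 158 158 157 156 158 157 158 157 159 158 158 159
  158 157]
 [160 161 159 160 160 159 156 154 151 149 151 155 156 157 157 158 157 157
  157 157]
 [159 160 160 160 159 154 137 124 114 113 110 126 137 152 157 158 158 158
  158 157]
 [159 159 159 159 152 129  94  94  96 145 148 142 123 122 144 156 159 157
  155 155]
 [157 158 158 153 127 106  94  87  89 149 157 148 113 107 123 146 158 159
  157 158]
 [156 155 152 137 105  90  94  95  69  96 134 117  84 110 124 128 155 158
  159 160]
 [156 155 150 119  95  79  90  85  60  63  72  67  71 110 132 122 142 159
  160 160]
 [157 158 147 107  86  63  75  79  60  58  56  57  67 102 120 117 135 156
  160 160]
 [160 158 149 109  84  61  60  73  59  57  57  56  63  82  85 107 127 154
  156 156]
 [160 160 153 115  92  60  55  57  57  60
[... 264 characters left out ...]
 60  69  78  90 106 134
  153 155]
 [158 159 159 155 128 115  89  75  70  67  66  66  72  74  82  89  92 100
  104 104]
 [158 157 158 150 105  95  87  79  78  75  74  76  80  83  89  91  91  92
   93  97]
 [158 156 157 148 101  92  91  89  87  85  85  87  91  90  92  92  89  90
   89  95]
 [158 158 152 127  94  90  90  90  90  91  91  91  93  91  93  91  91  91
   91  96]
 [158 158 150 102  90  89  89  90  90  90  90  90  90  91  92  91  91  92
   91  92]]
243.5 169.5 [ 0.53806395 -0.21207396  0.1       ]
222 142 [ 0.55955928 -0.18618517  0.1       ]
270.5 149.5 [ 0.56343955 -0.23301697  0.1       ]
266 198 [ 0.51433611 -0.24093051  0.1       ]
216 191.5 [ 0.50927234 -0.1900457   0.1       ]
```

>>> step_arm(moves=[0.5,0,1,0,0,0.5,0,1,0,0,0.5,0,1,0,0,0.5,0,1,0,0])

```text
t: 2.02
tcp_pos: [0.5239, -0.0263, 0.3039]
tool_rot: [0.993, 0.118, -0.001, -0.0]
force: [-1.1, -1.0, 0.6]
finger_gap: 0.5
gripper_force: 0.0
```

>>> step_arm(moves=[0.5,0,1,0,0,0.5,0,1,0,0,0.5,0,1,0,0,0.5,0,1,0,0])

```text
t: 2.52
tcp_pos: [0.5256, 0.1732, 0.3039]
tool_rot: [0.993, 0.118, 0.0, 0.0]
force: [1.1, -0.2, 0.1]
finger_gap: 0.501
gripper_force: 0.0
```

>>> step_arm(moves=[0.5,0.1,0.35,-0.2,0,0.5,0.1,0.35,-0.2,0,0.5,0.1,0.35,-0.2,0])

```text
t: 2.9
tcp_pos: [0.5458, 0.2409, 0.2628]
tool_rot: [0.993, 0.117, -0.001, 0.001]
force: [0.3, -0.5, -0.3]
finger_gap: 0.501
gripper_force: 0.0
```

```bash
python3 - <<'E'
from h import *
d,P,M,f,s=snap("wrist");c=d["color"];np.savez("w2.npz",P=P,M=M,f=f,cx=d["cx"],cy=d["cy"],c=c)
print(s["tcp_pos"],s["t"])
p=M[:3,:3].T@(np.array([.549,.249,.08])-M[:3,3]);p=p[:2]/p[2]*f+[d["cx"],d["cy"]];print(p)
m=(P[...,2]>.068)&(P[...,2]<.09)
nl,L,st,ce=cv2.connectedComponentsWithStats(m.astype(np.uint8))
for i in range(1,nl):
    if st[i,4]>30: q=P[L==i];print(st[i],q.mean(0).round(4),cv2.minAreaRect((q[q[:,2]>.077][:,:2]*1000).astype(np.float32)) if (q[:,2]>.077).sum()>5 else "")
x,y=map(int,p);x0=max(0,x-50);y0=max(0,y-40);print(x0,y0)
cv2.imwrite("pics/w2.png",cv2.resize(c[y0:y0+80,x0:x0+100],None,fx=7,fy=7,interpolation=2))
E
```

```text
[0.54575508 0.2408796  0.26282437] 2.9
[247.63781598 186.19339874]
[376  74  17  11 141] [0.6655 0.1596 0.0787] ((666.0196533203125, 158.5421905517578), (6.980124473571777, 8.137835502624512), 11.412428855895996)
[295  80  12  10  94] [0.6453 0.2259 0.0805] ((645.343994140625, 225.45050048828125), (6.997873306274414, 7.354742527008057), 13.07735538482666)
[213  85  11  10  89] [0.6253 0.2916 0.0808] ((625.4415893554688, 292.05853271484375), (7.035644054412842, 7.455974578857422), 13.557280540466309)
[347 161  16  31 395] [0.5808 0.1546 0.0769] ((579.3589477539062, 152.98866271972656), (21.145748138427734, 10.503194808959961), 20.930339813232422)
[243 167  13  34 360] [0.5516 0.2485 0.0803] ((550.2177734375, 248.24893188476562), (29.64923095703125, 10.097930908203125), 9.399310111999512)
[   0  195   42   58 1933] [0.4619 0.4557 0.083 ] ((457.6033020019531, 457.09942626953125), (56.635372161865234, 31.79637336730957), 3.5803422927856445)
[ 450  237   48   40 1188] [0.5288 0.0091 0.0771] ((526.46240234375, 3.8769187927246094), (24.583227157592773, 37.427860260009766), 68.50285339355469)
197 146
```

View pics/w2.png

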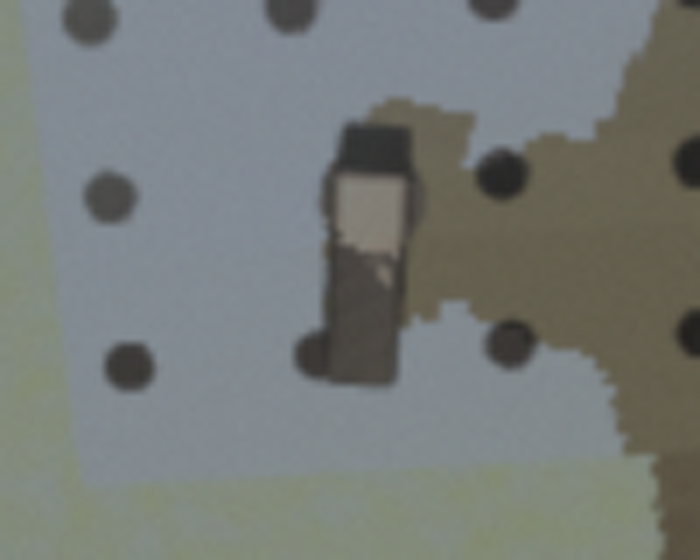

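The key's head top is at roughly (249,184) in the full image. It measures 29.6 x 10.1 mm, which matches its given size, with a yaw of about 9°. Next I grasp it.

>>> step_arm(moves=[0.4,0.022,0.037,-0.4,-0.023,0.4,0.022,0.037,-0.4,-0.023,0.4,0.022,0.037,-0.6,-0.023,0.4,0.022,0.037,-0.71,-0.023,0.4,0.022,0.037,-0.71,-0.023,0.4,0.022,0.037,-0.71,-0.023], grip_force=40)

```text
t: 3.7
tcp_pos: [0.5509, 0.2491, 0.1235]
tool_rot: [0.997, 0.081, 0.001, -0.0]
force: [0.6, 0.2, 0.1]
finger_gap: 0.401
gripper_force: 0.0
```

>>> step_arm(moves=[0,0,0,0,0,0,0,0,0,0,0,0,0,0,0,0,0,0,0,0,0,0,0,0,0,0,0,0,0,0], grip_force=40)

```text
t: 4.45
tcp_pos: [0.5506, 0.2498, 0.1235]
tool_rot: [0.997, 0.081, 0.001, -0.0]
force: [-0.7, -0.1, 6.8]
finger_gap: 0.111
gripper_force: 42.5
```

>>> step_arm(moves=[0,0,0,0.05,0,0,0,0,0.1,0,0,0,0,0.15,0,0,0,0,0.2,0,0,0,0,0.4,0,0,0,0,0.6,0,0,0,0,0.8,0,0,0,0,0.8,0,0,0,0,0.8,0], grip_force=60)

```text
t: 5.58
tcp_pos: [0.5491, 0.2494, 0.2815]
tool_rot: [0.997, 0.081, -0.001, 0.0]
force: [-1.4, -0.2, -1.4]
finger_gap: 0.107
gripper_force: 60.1
```

```bash
python3 - <<'E'
from h import *
d,P,M,f,s=snap("wrist");c=d["color"];print(s["tcp_pos"],s["force"],s["finger_gap"],Ro.from_quat(s["tool_rot"]).as_matrix().round(4))
T=M.copy();Rt=Ro.from_quat(s["tool_rot"]).as_matrix();tp=s["tcp_pos"]+Rt@np.array([0,0,.0585])
p=M[:3,:3].T@(tp-M[:3,3]);p=p[:2]/p[2]*f+[d["cx"],d["cy"]];tp2=tp-[0,0,.059];q=M[:3,:3].T@(tp2-M[:3,3]);print(p,q[:2]/q[2]*f+[d["cx"],d["cy"]])
x,y=map(int,p);x0=max(0,x-80);y0=max(0,min(y-70,264));print(x0,y0)
cv2.imwrite("pics/w3.png",cv2.resize(c[y0:y0+120,x0:x0+160],None,fx=5,fy=5,interpolation=2))
E
```

```text
[0.54906861 0.24937474 0.28150497] [-1.44097464 -0.1511946  -1.38459589] 0.10677715188262625 [[ 9.868e-01  1.618e-01 -1.400e-03]
 [ 1.618e-01 -9.868e-01 -3.000e-04]
 [-1.400e-03  1.000e-04 -1.000e+00]]
[255.04883719 266.32510595] [255.36290895 220.23999495]
175 196
```

View pics/w3.png

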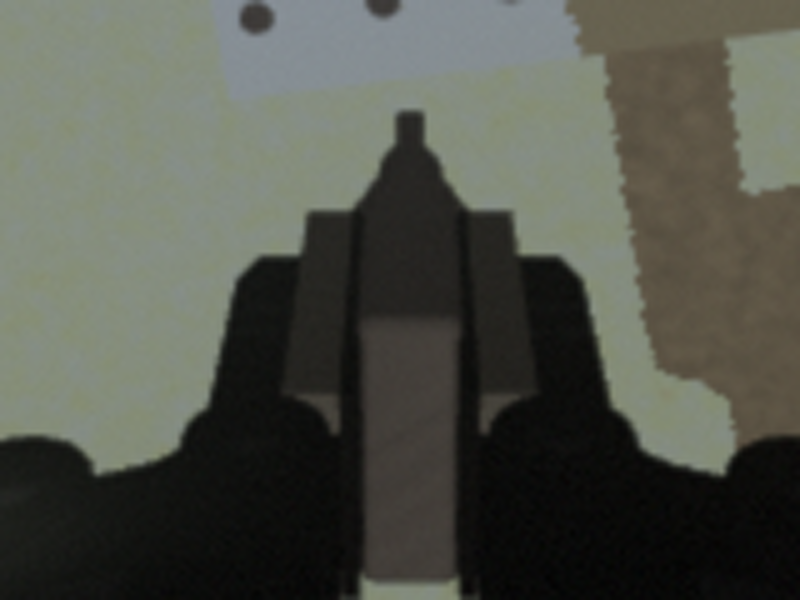

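The crop shows the key upright between the pads. The tongue's front edge is at about (257.1,218.4), the head's front top edge is at row 259.6, and its back edge is at row 312.

```bash
python3 - <<'E'
from h import *
s=manip.sense();d,P,M,f,s=snap("wrist");Rt=Ro.from_quat(s["tool_rot"]).as_matrix();C=np.array(d["mount"]);print(f,d["cx"],d["cy"],C.round(4))
def pr(p):
    q=C[:3,:3].T@(np.array(p)-C[:3,3]);return (q[:2]/q[2]*f+[d["cx"],d["cy"]]).round(1)
b=.0585
for n,p in dict(topfront=(.015,0,b-.015),topback=(-.015,0,b-.015),botfront=(.015,0,b+.015),collar=(.008,0,b+.029),stemend=(.0045,0,b+.045),tongue_up=(.004,0,b+.048),tipf=(.004,0,b+.059),tipfL=(.004,.002,b+.059),tipfR=(.004,-.002,b+.059),fingertip=(.011,0,.073)).items(): print(n,pr(p))
c=d["color"];g=cv2.cvtColor(c,cv2.COLOR_BGR2GRAY)
print(d["z_map"][214:240:2,255:260:2].round(3).tolist())
pt=P[219:238,255:260].reshape(-1,3);print(np.c_[(pt-s["tcp_pos"])@Rt][::5].round(4).tolist())
k=np.load("w1.npz");
for du,dv in((0,0),(-1.8,0),(-1.8,-3)):
    print(ray(dict(cx=k["cx"],cy=k["cy"]),k["M"],float(k["f"]),243.4+du,169.5+dv,.1))
E
```

```text
285.6458924813137 256.42643169881126 194.52417697402512 [[-1.000e-04 -9.465e-01 -3.228e-01  8.390e-02]
 [ 1.000e+00 -3.000e-04  6.000e-04  6.000e-04]
 [-6.000e-04 -3.228e-01  9.465e-01 -7.100e-02]
 [ 0.000e+00  0.000e+00  0.000e+00  1.000e+00]]
topfront [254.9 256.3]
topback [255.  309.9]
botfront [255.1 227.9]
collar [255.2 228.4]
stemend [255.3 222.7]
tongue_up [255.3 221.6]
tipf [255.4 215.2]
tipfL [258.2 215.2]
tipfR [252.6 215.2]
fingertip [255.1 234.8]
[[0.38100001215934753, 0.3799999952316284, 0.3790000081062317], [0.38100001215934753, 0.38100001215934753, 0.38100001215934753], [0.20100000500679016, 0.20499999821186066, 0.20200000703334808], [0.19900000095367432, 0.20000000298023224, 0.20000000298023224], [0.19699999690055847, 0.19599999487400055, 0.19599999487400055], [0.19300000369548798, 0.19300000369548798, 0.19200000166893005], [0.1899999976158142, 0.1889999955892563, 0.19099999964237213], [0.18700000643730164, 0.18700000643730164, 0.1860000044107437], [0.18400000035762787, 0.18400000035762787, 0.18400000035762787], [0.15700000524520874, 0.15700000524520874, 0.15600000321865082], [0.1550000011920929, 0.1550000011920929, 0.15600000321865082], [0.15299999713897705, 0.15299999713897705, 0.15299999713897705], [0.1509999930858612, 0.1509999930858612, 0.1509999930858612]]
[[0.0026, -0.0002, 0.1141], [0.0031, -0.0002, 0.1112], [0.0026, -0.0002, 0.1105], [0.0023, -0.0002, 0.1095], [0.0029, -0.0002, 0.1067], [0.0029, -0.0002, 0.1049], [0.0028, -0.0002, 0.1036], [0.0026, -0.0002, 0.1025], [0.0028, -0.0002, 0.1006], [0.0029, -0.0002, 0.0987], [0.0031, -0.0002, 0.0969], [0.0031, -0.0002, 0.0953], [0.0028, -0.0002, 0.0946], [0.0137, -0.0001, 0.071], [0.0136, -0.0001, 0.0701], [0.0136, -0.0, 0.0688], [0.0133, -0.0, 0.0682], [0.0137, -0.0, 0.0662], [0.014, -0.0, 0.0644]]
[ 0.53804089 -0.21197812  0.1       ]
[ 0.5376258  -0.21025306  0.1       ]
[ 0.54057794 -0.20959484  0.1       ]
```

>>> step_arm(moves=[0,0,-0.25,0,0,0,0,-0.5,0,0,0,0,-0.75,0,0,0,0,-1,0,0,0,0,-1,0,0])

```text
t: 6.3
tcp_pos: [0.5495, 0.0464, 0.2805]
tool_rot: [0.997, 0.079, -0.001, 0.0]
force: [0.3, 0.7, -0.8]
finger_gap: 0.106
gripper_force: 60.1
```

>>> step_arm(moves=[0,-0.025,-0.25,0,0,0,-0.05,-0.5,0,0,0,-0.05,-0.75,0,0,0,-0.05,-1,0,0,0,-0.05,-1,0,0])

```text
t: 6.92
tcp_pos: [0.5402, -0.1528, 0.2809]
tool_rot: [0.997, 0.079, -0.0, -0.0]
force: [-0.1, 0.9, -0.2]
finger_gap: 0.11
gripper_force: 60.1
```

>>> step_arm(moves=[0,0,-0.2,0,0,0,0,-0.3,0,0,0,0,-0.3,-0.15,0,0,0,-0.3,-0.2,0,0,0,-0.3,-0.2,0,0,0,-0.3,-0.2,0])

```text
t: 7.68
tcp_pos: [0.5404, -0.21, 0.2426]
tool_rot: [0.997, 0.082, 0.0, 0.0]
force: [-0.3, 0.1, -0.5]
finger_gap: 0.108
gripper_force: 60.1
```

```bash
cat > look.py <<'E'
from h import *
import sys
d,P,M,f,s=snap("wrist");c=d["color"];Rt=Ro.from_quat(s["tool_rot"]).as_matrix()
t=s["tcp_pos"];print("tcp",t,"F",s["force"],"yaw",np.arctan2(Rt[1,0],Rt[0,0]),s["t"])
def px(p):
    q=M[:3,:3].T@(np.array(p)-M[:3,3]);return q[:2]/q[2]*f+[d["cx"],d["cy"]]
print("tip",px(t+Rt@[.004,0,.1175]),"mouth",px([.539,-.2105,.1]))
x,y=px([.539,-.2105,.1]).astype(int);x0,y0=max(0,x-50),max(0,y-40);print(x0,y0)
cv2.imwrite(sys.argv[1],cv2.resize(c[y0:y0+80,x0:x0+100],None,fx=7,fy=7,interpolation=2))
E
python3 look.py pics/w4.png
```

```text
tcp [ 0.54037055 -0.20996372  0.24259012] F [-0.34253213  0.06720177 -0.52463868] yaw 0.16340262366114802 7.675
tip [255.36236672 215.22063351] mouth [255.73598007 209.40663189]
205 169
```

View pics/w4.png

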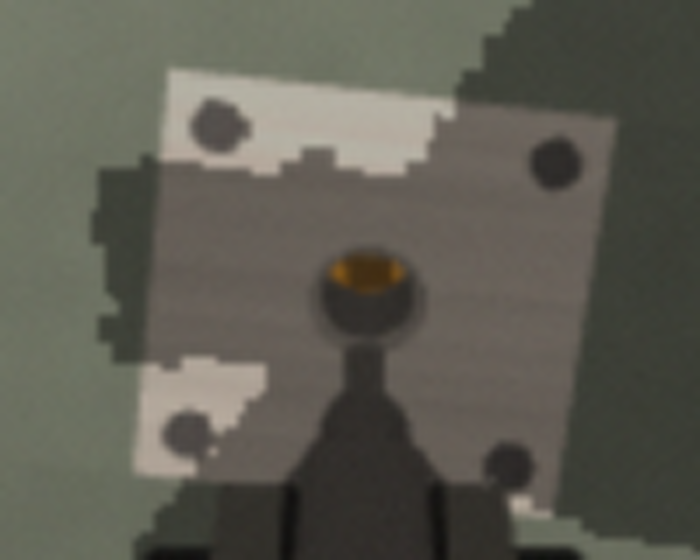

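The mouth is at about (257.6,211.6) and the tongue tip at (257.1,218.3), so the key needs to move about -0.6 mm in both x and y. I go down into the bore.

>>> step_arm(moves=[0,-0.003,-0.003,-0.05,0,0,-0.003,-0.003,-0.1,0,0,-0.003,-0.003,-0.12,0,0,-0.003,-0.003,-0.13,0,0,-0.003,-0.003,-0.14,0,0,-0.003,-0.003,-0.15,0,0,-0.003,-0.003,-0.15,0])

```text
t: 8.6
tcp_pos: [0.5392, -0.211, 0.2119]
tool_rot: [0.997, 0.081, -0.0, -0.0]
force: [0.1, -0.6, -0.5]
finger_gap: 0.107
gripper_force: 60.1
```

>>> step_arm(moves=[0,0,0,-0.02,0,0,0,0,-0.035,0,0,0,0,-0.045,0,0,0,0,-0.05,0,0,0,0,-0.055,0,0,0,0,-0.055,0])

```text
t: 9.35
tcp_pos: [0.5392, -0.211, 0.2009]
tool_rot: [0.997, 0.081, -0.0, -0.0]
force: [0.0, 0.1, -1.1]
finger_gap: 0.106
gripper_force: 60.1
```

>>> step_arm(moves=[0,0,0,-0.005,0,0,0,0,-0.01,0,0,0,0,-0.015,0,0,0,0,-0.015,0])

```text
t: 9.85
tcp_pos: [0.5392, -0.211, 0.1978]
tool_rot: [0.997, 0.081, -0.0, -0.0]
force: [0.5, 0.6, -0.9]
finger_gap: 0.106
gripper_force: 60.1
```

>>> step_arm(moves=[0,0,0,-0.005,0,0,0,0,-0.01,0,0,0,0,-0.015,0,0,0,0,-0.015,0])

```text
t: 10.35
tcp_pos: [0.5393, -0.2111, 0.195]
tool_rot: [0.997, 0.081, 0.0, 0.0]
force: [-0.3, 0.1, 2.5]
finger_gap: 0.109
gripper_force: 60.5
```

>>> step_arm(moves=[0,0,0,-0.01,0,0,0,0,-0.017,0,0,0,0,-0.022,0,0,0,0,-0.022,0])

```text
t: 10.85
tcp_pos: [0.5393, -0.2111, 0.1906]
tool_rot: [0.997, 0.081, 0.0, 0.0]
force: [-0.2, 1.0, 2.9]
finger_gap: 0.106
gripper_force: 60.9
```

>>> step_arm(moves=[0,0,0,-0.003,0,0,0,0,-0.006,0,0,0,0,-0.009,0,0,0,0,-0.009,0])

```text
t: 11.35
tcp_pos: [0.5394, -0.2111, 0.1901]
tool_rot: [0.997, 0.081, 0.0, 0.0]
force: [-1.0, 0.7, 10.3]
finger_gap: 0.106
gripper_force: 62.0
```

>>> step_arm(moves=[0,0,0,-0.002,-0.04,0,0,0,-0.002,-0.08,0,0,0,-0.002,-0.12,0,0,0,-0.002,-0.16,0,0,0,-0.002,-0.2,0,0,0,-0.002,-0.24,0,0,0,-0.002,-0.27,0,0,0,-0.002,-0.27,0], grip_force=80)

```text
invalid input at $.moves: expected a multiple of 5 numbers
```

```bash
python3 - <<'E'
from h import *
s=manip.sense();Rt=Ro.from_quat(s["tool_rot"]).as_matrix();print(np.arctan2(Rt[1,0],Rt[0,0])-.049,s["force"],s["ft_torque"],s["q"].round(2))
E
```

```text
0.11367560997374891 [-1.03784899  0.69868016 10.30205229] [0.2446051  0.43132709 0.00315351] [-0.57  0.62  1.65 -0.    0.87  0.84]
```

>>> step_arm(moves=[0,0,0,-0.002,-0.04,0,0,0,-0.002,-0.08,0,0,0,-0.002,-0.12,0,0,0,-0.002,-0.16,0,0,0,-0.002,-0.2,0,0,0,-0.002,-0.24,0,0,0,-0.002,-0.27,0,0,0,-0.002,-0.27], grip_force=80)

```text
t: 12.35
tcp_pos: [0.5394, -0.2121, 0.1901]
tool_rot: [0.942, -0.336, 0.001, 0.001]
force: [-4.0, -0.7, 11.5]
finger_gap: 0.106
gripper_force: 80.0
```

```bash
python3 - <<'E'
from h import *
s=manip.sense();Rt=Ro.from_quat(s["tool_rot"]).as_matrix();print(np.arctan2(Rt[1,0],Rt[0,0])-.049,s["force"],s["ft_torque"],s["q"].round(2))
E
```

```text
-0.7339195034293413 [-3.97486865 -0.68778315 11.54456411] [-0.23842721  0.74324856  0.13479141] [-0.57  0.62  1.65 -0.    0.87  1.69]
```

>>> step_arm(moves=[0,0,0,0,-0.03,0,0,0,0,-0.06,0,0,0,0,-0.09,0,0,0,0,-0.115,0,0,0,0,-0.115,0,0,0,0,-0.115])

```text
t: 13.1
tcp_pos: [0.5389, -0.2126, 0.1901]
tool_rot: [0.866, -0.499, 0.001, 0.002]
force: [-5.3, -2.0, 12.7]
finger_gap: 0.102
gripper_force: 80.0
```

```bash
python3 - <<'E'
from h import *
s=manip.sense();Rt=Ro.from_quat(s["tool_rot"]).as_matrix();print(np.arctan2(Rt[1,0],Rt[0,0])-.049,s["force"],s["ft_torque"],s["q"].round(2))
for n in ("scene","side"):
    d,P,M,f,s=snap(n)
    k=np.load(n+"1.npz")["P"]
    Q=P.reshape(-1,3);m=(Q[:,0]>.43)&(Q[:,0]<.484)&(Q[:,1]>-.34)&(Q[:,1]<-.15)&(Q[:,2]>.02)&(Q[:,2]<.09);print(n,m.sum(),np.percentile(Q[m,0],[2,10,50]) if m.sum()>5 else "")
    if n=="side": cv2.imwrite("pics/s2.png",d["color"][200:384,180:430])
E
```

```text
-1.0943152511562089 [-5.28933259 -2.03051089 12.69139687] [-0.62857126  1.03728021  0.06481743] [-0.57  0.62  1.65 -0.    0.87  2.05]
scene 41 [0.47230212 0.47342234 0.47650023]
side 1383 [0.47139442 0.4733938  0.47832928]
```

View pics/s2.png

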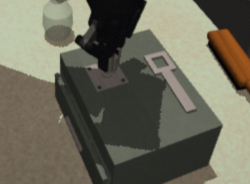

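The side crop shows the gripper on the key, the opener undisturbed, and a plate in front of the box at about (80,130). I compare that with the first picture.

```bash
python3 - <<'E'
from h import *
def st(Q,n):
    Q=Q.reshape(-1,3);u=np.array([np.cos(.049),np.sin(.049)]);v=np.array([-u[1],u[0]]);D=Q[:,:2]-[.5693,-.2445];a=D@u;b=D@v
    m=(a<-.07)&(a>-.16)&(abs(b)<.08)&(Q[:,2]>.03)&(Q[:,2]<.09);print(n,m.sum(),np.percentile(a[m],[1,5,25,50]).round(4))
for n in ("side","scene"):
    st(np.load(n+"1.npz")["P"],n); st(snap(n)[1],n)
print(manip.sense()["t"])
E
```

```text
side 1687 [-0.0955 -0.0936 -0.0896 -0.0879]
side 1672 [-0.0983 -0.0964 -0.0924 -0.0908]Traceback (most recent call last):
  File "<stdin>", line 6, in <module>
  File "<stdin>", line 4, in st
    return _quantile_unchecked(
        a, q, axis, out, overwrite_input, method, keepdims, weights)
    return _ureduce(a,
                    func=_quantile_ureduce_func,
    ...<5 lines>...
                    overwrite_input=overwrite_input,
                    method=method)
    r = func(a, **kwargs)
    result = _quantile(arr,
                       quantiles=q,
    ...<2 lines>...
                       out=out,
                       weights=wgt)
    slices_having_nans = np.isnan(arr[-1, ...])
                                  ~~~^^^^^^^^^
IndexError: index -1 is out of bounds for axis 0 with size 0
```

>>> step_arm(moves=[0,-0.003,-0.002,0,-0.02,0,-0.003,-0.002,0,-0.04,0,-0.003,-0.002,0,-0.06,0,-0.003,-0.002,0,-0.06,0,-0.003,-0.002,0,-0.06])

```text
t: 13.88
tcp_pos: [0.5384, -0.2129, 0.1901]
tool_rot: [0.816, -0.579, 0.001, 0.001]
force: [-4.5, -3.1, 12.1]
finger_gap: 0.104
gripper_force: 80.0
```

```bash
cat > dr.py <<'E'
from h import *
s=manip.sense();Rt=Ro.from_quat(s["tool_rot"]).as_matrix();print(np.arctan2(Rt[1,0],Rt[0,0])-.049,s["force"],s["ft_torque"],s["q"].round(2),s["t"])
Q=snap("side")[1].reshape(-1,3);u=np.array([np.cos(.049),np.sin(.049)]);v=np.array([-u[1],u[0]]);D=Q[:,:2]-[.5693,-.2445];a=D@u;b=D@v
m=(a<-.07)&(a>-.16)&(abs(b)<.08)&(Q[:,2]>.03)&(Q[:,2]<.09);print(m.sum(),np.percentile(a[m],[1,5,25,50]).round(4))
E
python3 dr.py
```

```text
-1.2828543541039394 [-4.47624567 -3.14858403 12.09256502] [-0.55092398  0.97598472  0.02242483] [-0.57  0.62  1.65 -0.    0.87  2.24] 13.875
1587 [-0.1347 -0.1329 -0.1288 -0.1263]
```

The drawer has sprung out about 39 mm. I let go of the key and retreat upward.

>>> step_arm(moves=[0.35,0,0,0,0,0.35,0,0,0,0,0.35,0,0,0,0,0.35,0,0,0,0,0.35,0,0,0,0])

```text
t: 14.55
tcp_pos: [0.5386, -0.2113, 0.1881]
tool_rot: [0.815, -0.579, -0.0, 0.0]
force: [-0.4, 0.6, -0.4]
finger_gap: 0.355
gripper_force: 0.0
```

>>> step_arm(moves=[0.35,0,0,0.1,0,0.35,0,0,0.2,0,0.35,0,0,0.4,0,0.35,0,0,0.6,0,0.35,0,0,0.6,0,0.35,0,0,0.6,0])

```text
t: 15.3
tcp_pos: [0.5382, -0.2111, 0.3078]
tool_rot: [0.815, -0.579, -0.001, 0.0]
force: [0.0, -0.9, -0.4]
finger_gap: 0.351
gripper_force: 0.0
```

```bash
python3 dr.py; python3 - <<'E'
from h import *
d,P,M,f,s=snap("side")
Q=P.reshape(-1,3);m=(np.hypot(Q[:,0]-.539,Q[:,1]+.213)<.03)&(Q[:,2]>.108)&(Q[:,2]<.17);q=Q[m];print(m.sum(),q.mean(0),q.min(0),q.max(0))
Q=snap("scene")[1][225:320,250:370].reshape(-1,3);q=Q[(Q[:,2]>.068)&(np.hypot(Q[:,0]-.58,Q[:,1]-.158)<.03)];print("spare",q.mean(0))
cv2.imwrite("pics/s3.png",cv2.resize(d["color"][180:384,180:430],None,fx=2.5,fy=2.5))
E
```

```text
-1.2844075260900212 [ 0.04887858 -0.86516873 -0.36932873] [-0.02188475  0.02477647  0.08115274] [-0.57  0.46  1.55 -0.    1.13  2.24] 15.3
1593 [-0.1348 -0.1329 -0.1288 -0.1261]
427 [ 0.53466322 -0.21820021  0.13577541] [ 0.52352285 -0.23029736  0.10802947] [ 0.54881142 -0.20196265  0.15135436]
spare [0.58126088 0.15860996 0.07478354]
```

View pics/s3.png

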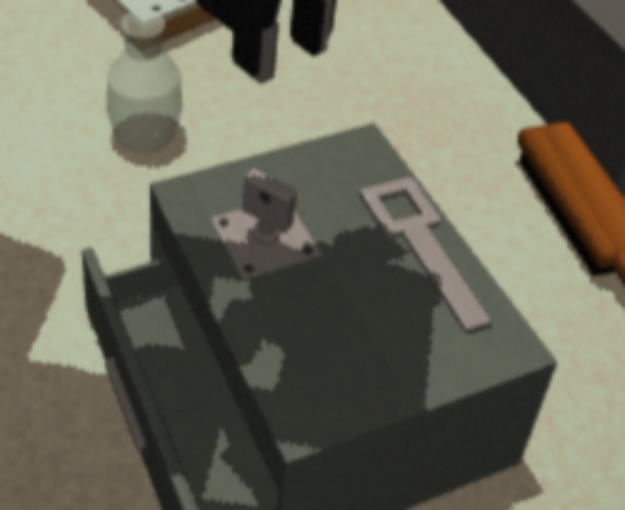

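The drawer is fully open and the key stands upright in the lock at about (268,205). The vase, the opener and the spare key have not moved.

```bash
python3 -c "
from station import manip
print(manip.sign_off())"
```

```text
the job is handed in; nothing more can be done
None
```

The job is handed in, at about 15 s of the 64 s allowed: the drawer is about 39 mm open, the square-headed key stands released in the lock, and the spare key, vase and opener look undisturbed; the sign-off returned no verdict.

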